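Sweep the loose bits into the organiser's tray and shut it

TASK

Clear the eraser, the pencil sharpener and the small rubber cable holder off the desk: with the fingertips, sweep them along the desk and over the low lip on the left of the organiser's pulled-out tray until all three lie well inside it, then push the tray fully home. Do not pick any of them up, and leave the pen, the memory stick and the phone where they are.

Things in the scene. Friction and masses are not known exactly. Their poses are not given: they have to be found in the camera images.
- organiser: Low grey metal desk organiser, 155 deep (x) x 170 wide (y) x 46 mm high, fixed. A red stapler on the rear half of its deck reaches 95 mm above the desk. Origin: centre of the underside. Its +x points away from the robot (turned up to 0.18 rad), +y to the left. The tray slides out of its open front (-x); its 5 mm side walls close the tray's left side once the tray is home.
- tray (a joint): How far the tray is pulled out towards the robot, along the organiser's -x: 0 is fully home, its front panel against the organiser; 0.135 m is fully out. It starts 0.120 to 0.135 m out. No spring and no catch: it takes about 2 N to slide and stays where it is left.
- tray_middle (a point): Middle of the tray's floor, on its upper face, 2.5 mm above the desk; moves with the tray, axes as the organiser's. The tray is 135 mm long inside (x -67 to +67 mm from here); up to 15 mm of its rear end starts inside the organiser. 24 mm high walls: rear (+x) and right (63 mm to -y). It is smooth. A part is well inside when its middle is less than 60 mm to the left (+y) of here.
- tray_lip (a point): Middle of the crest of the lip along the tray's open left side, 58 mm to +y of tray_middle and 3.5 mm above the mat; axes as the organiser's. From here the thin lip slopes down to the mat over the next 30 mm to +y, and drops 1 mm to the floor on the inside. The organiser's left wall lies 32 to 37 mm to +y of here and catches any part that sticks out that far as the tray goes in.
- tray_front (a point): Centre of the outer (robot-side) face of the tray's front panel, 20 mm above the desk. The panel is 5 mm thick, 170 mm wide and reaches from 1.5 to 41.5 mm above the desk. A small steel finger pull, 56 mm wide, juts 13 mm out from its upper middle, from 31 to 40 mm above the desk. Push the panel or the pull along the organiser's +x to shut the tray.
- eraser: Blue and white eraser lying flat, 46 x 23 x 13 mm, about 20 g. Origin: centre of the underside, x along its length.
- sharpener: Grey metal pencil sharpener, 16 x 25 x 12 mm (x, y, z), 20 g. Origin: centre of the underside.
- cable_holder: Desktop cable holder: a small dark rubber block with three rounded ridges and two cable slots along its top, no cable in it, 34 x 26 x 16 mm (x, y, z), about 20 g. Origin: centre of the underside.
- usb_stick: Orange memory stick, 55 x 18 x 8 mm, beside the organiser's left wall; leave it. Origin: centre of the underside, x along its length.
- pen: White and green pen, 145 mm long, 10 mm thick, lying on the robot's side of the loose bits; leave it. Origin: middle of the underside, y along its length.
- smartphone: Phone lying flat, 146 x 71 x 8 mm, on the bare desk to the left of the mat; leave it. Origin: centre of the underside, x along its length.

How it is judged:
On the way, in this order (a step that is already met when the one before it is completed fails the run):
1. all three bits lie well inside the tray while it is still pulled out (x of eraser in the frame of tray_middle between -0.075 and 0.075 m and y of eraser in the frame of tray_middle between -0.072 and 0.06 m and height (world z) of each of eraser, sharpener, cable_holder below 0.03 m and x of sharpener in the frame of tray_middle between -0.075 and 0.075 m and y of sharpener in the frame of tray_middle between -0.072 and 0.06 m and x of cable_holder in the frame of tray_middle between -0.075 and 0.075 m and y of cable_holder in the frame of tray_middle between -0.072 and 0.06 m and value of joint tray above 0.07 m), for 0.2 s.
2. the tray is pushed home (value of joint tray below 0.005 m), for 0.2 s.
At the end, for the whole second after the job is handed in: The tray is home (joint under 5 mm) with the eraser, the sharpener and the cable holder at rest inside it, each with its middle less than 60 mm left of the middle of the tray's floor (x of eraser in the frame of tray_middle between -0.075 and 0.075 m and y of eraser in the frame of tray_middle between -0.072 and 0.06 m and height (world z) of each of eraser, sharpener, cable_holder below 0.03 m and x of sharpener in the frame of tray_middle between -0.075 and 0.075 m and y of sharpener in the frame of tray_middle between -0.072 and 0.06 m and x of cable_holder in the frame of tray_middle between -0.075 and 0.075 m and y of cable_holder in the frame of tray_middle between -0.072 and 0.06 m and value of joint tray below 0.005 m and linear speed of each of eraser, sharpener, cable_holder below 0.02 m/s); the robot touches nothing.
It fails at once if the eraser, sharpener or cable holder is lifted more than 30 mm off the desk (height (world z) of any of eraser, sharpener, cable_holder above 0.03 m).
It fails at once if the pen, the memory stick or the phone is moved more than 15 mm (distance of any of pen, usb_stick, smartphone from where it was at the start of the episode above 0.015 m).
It also fails if it takes over 67 s, if anything falls off the work surface, if the arm or the gripper's body presses on something with over 40 N, if the wrist force passes 120 N, or if a joint passes its speed limit or range.

ROBOT

A 6-joint arm with a two-finger parallel gripper is mounted at the origin on a cart in front of the work surface, level with it; the furniture and walls round the work are solid. World frame = base frame: x ahead of the robot, y to its left, z up, the work surface at z = 0. Lengths are in m, angles in rad, forces in N, time in s.
With the tool pointing down it reaches from about 0.3 to 0.75 m from the base axis. Payload 8.5 kg.
Tool frame: the origin (TCP) lies midway between the tips of the shut fingers; the grasp point (between the pads) lies 19 mm behind it (r.grip_depth is the distance from the TCP to the grasp point, in m); z points along the fingers, y is the direction in which the jaws open and shut (so a half turn about z gives the same grasp; the last joint's range is limited). The gripper opens to 88 mm and grips with 3 to 60 N. Pads are 18 mm wide; open, the fingers measure 123 mm over their backs; the gripper's body (75 mm by 187 mm) begins 45 mm behind the grasp point.
Start: joints at [1.024, 0.381, 1.297, -0, 1.464, -0.215], TCP at [0.179, 0.52, 0.239] pointing down, gripper open.
Joint ranges: [-3.11, 3.11], [-0.89, 2.33], [0.22, 2.48], [-1.42, 4.56], [0.17, 2.85], [-2.88, 2.88]. Speed limits (rad/s): [2.39, 2.39, 3.14, 3.14, 3.14, 3.14].

INTERFACE

Orientations are given as a rotation vector (axis times angle).
In Python, from workcell import r, imaging, workorder gives the robot as it stands. The module is installed in compiled form; this text tells all that it offers.
- The arm moves only by the shell command python3 -m creep 'ROWS' [OPENING] [FORCE]. ROWS is JSON, a list of rows, each an object with "translation": the shift along the tool's x, y, z each as a share of 0.8 m, from -1 to 1, a list of three; "rotation": the turn, a rotation vector about the tool's x, y, z each as a share of 4 degrees, from -1 to 1, a list of three. In form: [{"translation": [x, y, z], "rotation": [wx, wy, wz]}, ...]. A call has 1 to 12 rows; each row shifts and turns the pose as measured when the row begins, along the tool's axes as they then stand; what a row does not reach is not made up. A row lasts 1/8 s, in which the tool goes at most 62.5 mm and 10.7 degrees, less where a joint would pass 70% of its speed; a pose out of reach is approached as far as the arm can. A call with a number of a shift or a turn outside -1 to 1 is refused whole. A call with a gripper value outside its range is refused whole. OPENING is the gripper command: -1 is fully open, 1 is shut, values between are in proportion, set as the call begins (- or left out, the last holds). The fingers move at their own pace and stop on an object; FORCE is the grip in N (left out, the last holds). Time passes only in rows, so rows that do not move let the fingers close. It gives the time, the measured TCP pose, the force and the opening at its end, in the units of the state.
- r.sense(): the state, without advancing time (a new reading comes with each control period).
- imaging.camera(name): name is "scene" or "top" or "wrist"; returns a dict with "pixels" (384x512x3 uint8, red, green, blue), "intrinsics" (3x3 intrinsics, pixels), "world_to_cam" (4x4, takes a point from world to camera coordinates). Camera axes: x right, y down, z forward; pixel columns grow to the right and rows downward; lengths in m; the calibration is good to about 2 mm. The wrist camera is an equidistant fisheye: a pixel r from the principal point sees the ray r / f radians off the axis. A picture is of the moment at which its call begins. There is no depth.
- workorder.hand_in(): hands the job in, once; it reports no verdict.
The state is a dict: "time_s": time; "joint_pos": joint angles; "dq": joint speeds; "effort": joint torques, N m; "ee_pos": TCP position; "orientation": TCP orientation; "ft_force": force on the tool from outside, world axes, zero at the start; "ft_torque": the same for the moment, N m; "gripper_width": opening from 0.0 (shut) to 1.0 (fully open).
Only numpy, scipy, OpenCV 4.12 (cv2) and the standard library are available. Lean on these libraries where they do the work, as an engineer would, in place of code of your own. Each camera call takes 0.05 s, during which the arm holds its last target.

## Working session

There is one attempt and no reset: what is moved stays moved. The work goes in short steps, Python scripts to look and compute and a shell command to move; the robot and the scene stay as the last step left them, time stands still between calls to the robot, and variables do not carry over. Pictures are saved under pics/ and viewed, and the job is handed in when it is done.

```bash
mkdir -p pics
cat > h.py <<'E'
from workcell import r, imaging, workorder
import numpy as np, cv2
from scipy.spatial.transform import Rotation as R
def shot(n,fn):
    c=imaging.camera(n); cv2.imwrite('pics/'+fn+'.png',c['pixels'][:,:,::-1]); return c
def ray(c,uv,z):
    K=np.array(c['intrinsics']);T=np.array(c['world_to_cam'])
    d=np.linalg.inv(K)@np.array([uv[0],uv[1],1.]); Rw=T[:3,:3].T; o=-Rw@T[:3,3]; d=Rw@d
    return o+d*(z-o[2])/d[2]
def proj(c,p):
    K=np.array(c['intrinsics']);T=np.array(c['world_to_cam'])
    q=T[:3,:3]@np.array(p)+T[:3,3]; q=K@q; return q[:2]/q[2]
E
python3 - <<'E'
from h import *
import pickle
d={n:shot(n,n+'0') for n in('scene','top')}
pickle.dump(d,open('c0.pkl','wb'))
s=r.sense();print({k:np.round(v,3) for k,v in s.items()}); print(R.from_rotvec(s['orientation']).as_matrix().round(3))
for n in d: print(d[n]['intrinsics'],np.round(d[n]['world_to_cam'],3))
E
```

```text
{'time_s': np.float64(0.1), 'joint_pos': array([ 1.024,  0.381,  1.298, -0.   ,  1.464, -0.215]), 'dq': array([-0.001, -0.002, -0.002,  0.001, -0.001,  0.   ]), 'effort': array([ 4.0000e-03, -4.3865e+01, -2.2491e+01,  7.1000e-02,  3.4000e-02,
       -0.0000e+00]), 'ee_pos': array([0.179, 0.52 , 0.238]), 'orientation': array([-5.190e-01, -3.098e+00,  2.000e-03]), 'ft_force': array([ 0.084, -0.719, -0.263]), 'ft_torque': array([-0.026, -0.013, -0.002]), 'gripper_width': np.float64(0.995)}
[[-0.945  0.326 -0.001]
 [ 0.326  0.945 -0.001]
 [ 0.    -0.001 -1.   ]]
[[394.52110506   0.         251.62546182]
 [  0.         394.52110506 183.57285453]
 [  0.           0.           1.        ]] [[-0.898 -0.441 -0.01   0.483]
 [-0.301  0.627 -0.718  0.223]
 [ 0.323 -0.642 -0.696  0.767]
 [ 0.     0.     0.     1.   ]]
[[459.83335691   0.         251.5449731 ]
 [  0.         459.83335691 188.40369034]
 [  0.           0.           1.        ]] [[-0.011 -1.    -0.005 -0.037]
 [-0.991  0.011 -0.136  0.564]
 [ 0.136  0.003 -0.991  0.899]
 [ 0.     0.     0.     1.   ]]
```

View pics/top0.png

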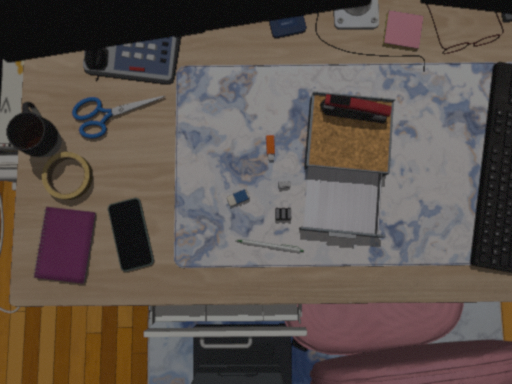

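View pics/scene0.png

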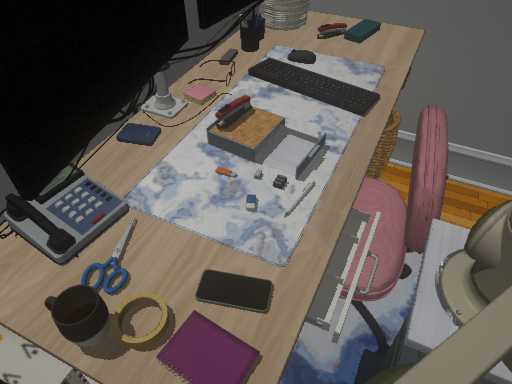

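The top view shows the eraser at about (238,198), the sharpener at (284,186) and the holder at (283,214). The pen runs from (237,241) to (302,250), the USB stick is at (270,148) and the tray covers about (303–382, 170–240). I'll zoom in to measure.

Run:
```python
from h import *
im=cv2.imread('pics/top0.png')[85:260,220:400]
im=cv2.resize(im,None,fx=4.4,fy=3.4*1,interpolation=cv2.INTER_CUBIC)
im=np.clip(im*1.3,0,255).astype(np.uint8)
cv2.imwrite('pics/top0z.png',im)
```

```text
(no output)
```

View pics/top0z.png

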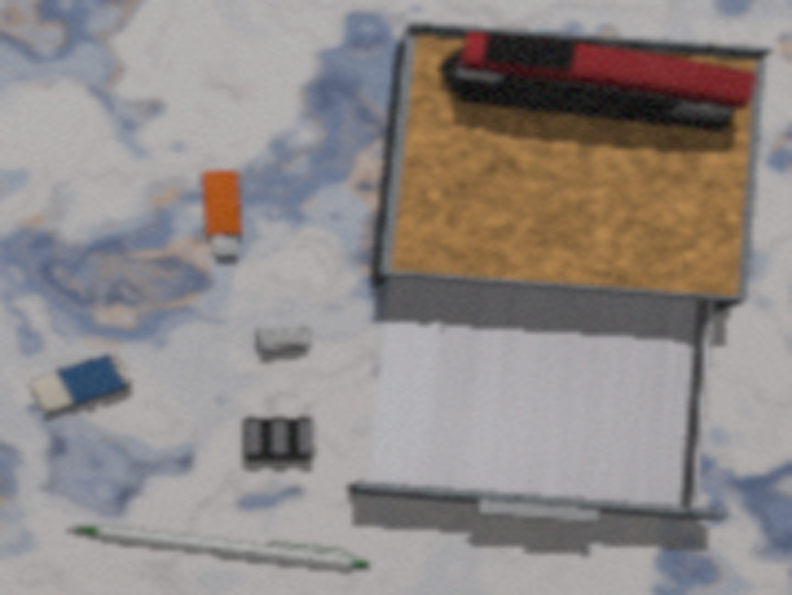

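Run:
```python
from h import *
import pickle
d=pickle.load(open('c0.pkl','rb'))
c=d['top']
P=lambda X,Y,z: ray(c,(X/4.4+220-.4,Y/3.4+85-.4),z).round(4)
for n,X,Y,z in [('FL',385,274,.046),('FR',742,299,.046),('RL',407,28,.046),('RR',765,50,.046),('panL',350,488,.0415),('panR',722,516,.0415),('pullL',480,513,.04),('pullR',600,520,.04),
 ('floorL-rear',378,320,.003),('lipfront',370,485,.003),
 ('er',80,383,.013),('er_w',34,390,.013),('er_b',126,372,.013),('sh',283,338,.012),('sh_l',257,340,.012),('sh_r',310,335,.012),('ch',278,437,.016),('chl',244,437,.016),('chr',312,437,.016),('penL',72,529,.005),('penR',366,565,.005),('usbT',222,172,.008),('usbB',226,258,.008)]:
    print(n,P(X,Y,z)[:2])
```

```text
FL [ 0.6086 -0.1572]
FR [ 0.5915 -0.3213]
RL [ 0.7614 -0.1718]
RR [ 0.7453 -0.34  ]
panL [ 0.4813 -0.1383]
panR [ 0.463  -0.3069]
pullL [ 0.466  -0.1973]
pullR [ 0.4613 -0.2518]
floorL-rear [ 0.5875 -0.1582]
lipfront [ 0.4849 -0.1517]
er [ 0.5484 -0.0146]
er_w [0.5443 0.0072]
er_b [ 0.555  -0.0365]
sh [ 0.5754 -0.1116]
sh_l [ 0.5743 -0.0992]
sh_r [ 0.5771 -0.1245]
ch [ 0.5139 -0.1077]
chl [ 0.5141 -0.0917]
chr [ 0.5137 -0.1237]
penL [ 0.4595 -0.01  ]
penR [ 0.4362 -0.1483]
usbT [ 0.6818 -0.0844]
usbB [ 0.6268 -0.0854]
```

```bash
python3 -m creep '[{"translation":[0,0,0],"rotation":[0,0,1]},{"translation":[0,0,0],"rotation":[0,0,1]},{"translation":[0,0,0],"rotation":[0,0,1]},{"translation":[0,0,0],"rotation":[0,0,1]},{"translation":[0,0,0],"rotation":[0,0,1]},{"translation":[0,0,0],"rotation":[0,0,1]},{"translation":[0,0,0],"rotation":[0,0,1]},{"translation":[0,0,0],"rotation":[0,0,1]},{"translation":[0,0,0],"rotation":[0,0,1]},{"translation":[0,0,0],"rotation":[0,0,1]}]' 0.1
python3 -m creep '[{"translation":[0,0,0],"rotation":[0,0,1]},{"translation":[0,0,0],"rotation":[0,0,1]},{"translation":[0,0,0],"rotation":[0,0,1]},{"translation":[0,0,0],"rotation":[0,0,1]},{"translation":[0,0,0],"rotation":[0,0,1]},{"translation":[0,0,0],"rotation":[0,0,1]},{"translation":[0,0,0],"rotation":[0,0,1]},{"translation":[0,0,0],"rotation":[0,0,1]},{"translation":[0,0,0],"rotation":[0,0,0.5]}]'
cat >> h.py <<'E'
ex=np.array([.9945,-.105,0]);ey=np.array([.105,.9945,0]);TM=np.array([.543,-.230,0])
def st():
    s=r.sense();M=R.from_rotvec(s['orientation']).as_matrix();p=s['ee_pos'];q=p-TM
    print('t',round(float(s['time_s']),2),'p',p.round(4),'tray xy',(q@ex).round(4),(q@ey).round(4),'yaw(y)',np.degrees(np.arctan2(M[1,1],M[0,1])).round(2),'toolz',M[:,2].round(3),'w',s['gripper_width'].round(3),'F',np.round(s['ft_force'],1))
    return s,M
def go(tx,ty,z):
    s,M=st(); w=TM+ex*tx+ey*ty; w[2]=z; print('tool shares',(M.T@(w-s['ee_pos'])/.8).round(4))
E
python3 -c "
from h import *
go(-.011,.158,.1)"
```

```text
time_s: 1.35
ee_pos: [0.1781, 0.5183, 0.2344]
orientation: [-1.578, -2.716, 0.016]
ft_force: [-0.5, 0.4, -0.5]
gripper_width: 0.451
time_s: 2.48
ee_pos: [0.1774, 0.517, 0.2311]
orientation: [2.321, 2.109, -0.028]
ft_force: [-0.1, 0.0, -0.0]
gripper_width: 0.451Traceback (most recent call last):
  File "<string>", line 3, in <module>
    go(-.011,.158,.1)
    ~~^^^^^^^^^^^^^^^
  File "h.py", line 19, in go
    s,M=st(); w=TM+ex*tx+ey*ty; w[2]=z; print('tool shares',(M.T@(w-s['ee_pos'])/.8).round(4))
        ~~^^
  File "h.py", line 16, in st
    print('t',round(float(s['time_s']),2),'p',p.round(4),'tray xy',(q@ex).round(4),(q@ey).round(4),'yaw(y)',np.degrees(np.arctan2(M[1,1],M[0,1])).round(2),'toolz',M[:,2].round(3),'w',s['gripper_width'].round(3),'F',np.round(s['ft_force'],1))
                                                                                                                                                                                       ^^^^^^^^^^^^^^^^^^^^^^^^
AttributeError: 'float' object has no attribute 'round'
```

```bash
sed -i "s/s\['gripper_width'\].round(3)/round(float(s['gripper_width']),3)/" h.py; python3 -c "
from h import *
go(-.011,.158,.1)"
```

```text
t 2.48 p [0.1774 0.517  0.2311] tray xy -0.4421 0.7045 yaw(y) -5.49 toolz [-0.01  -0.016 -1.   ] w 0.451 F [-0.1  0.  -0. ]
tool shares [-0.6854  0.5337  0.171 ]
```

```bash
python3 -m creep '[{"translation":[-0.06,0.047,0],"rotation":[0,0,0]},{"translation":[-0.06,0.047,0],"rotation":[0,0,0]},{"translation":[-0.06,0.047,0],"rotation":[0,0,0]},{"translation":[-0.06,0.047,0],"rotation":[0,0,0]},{"translation":[-0.06,0.047,0],"rotation":[0,0,0]},{"translation":[-0.06,0.047,0],"rotation":[0,0,0]},{"translation":[-0.06,0.047,0],"rotation":[0,0,0]},{"translation":[-0.06,0.047,0],"rotation":[0,0,0]},{"translation":[-0.06,0.047,0],"rotation":[0,0,0]},{"translation":[-0.06,0.047,0],"rotation":[0,0,0]},{"translation":[0,0,0],"rotation":[0,0,0]}]' >/dev/null
python3 -c "
from h import *
go(-.011,.158,.1)
s,M=st(); t=np.array([M[:,2][0],M[:,2][1]]); ax=np.cross(M[:,2],[0,0,-1]); print('rot tool shares',(np.degrees(M.T@ax)/4).round(3))"
```

```text
t 3.85 p [ 0.5148 -0.0103  0.2347] tray xy -0.0511 0.2156 yaw(y) -5.19 toolz [-0.009 -0.015 -1.   ] w 0.449 F [ 0.   0.5 -0.2]
tool shares [-0.0699  0.0503  0.1692]
t 3.85 p [ 0.5148 -0.0103  0.2347] tray xy -0.0511 0.2156 yaw(y) -5.19 toolz [-0.009 -0.015 -1.   ] w 0.449 F [ 0.   0.5 -0.2]
rot tool shares [-0.107  0.232  0.   ]
```

```bash
python3 -m creep '[{"translation":[-0.036,0.026,0.04],"rotation":[-0.1,0.23,0.2]},{"translation":[-0.034,0.024,0.04],"rotation":[0,0,0]},{"translation":[0,0,0.05],"rotation":[0,0,0]},{"translation":[0,0,0],"rotation":[0,0,0]}]' 0.0 >/dev/null
python3 - <<'E'
from h import *
go(-.011,.158,.007)
s,M=st(); ax=np.cross(M[:,2],[0,0,-1]); print('rot tool shares',(np.degrees(M.T@ax)/4).round(3))
shot('top','top1');c=shot('wrist','wrist1')
E
```

```text
t 4.35 p [ 0.5491 -0.0697  0.1291] tray xy -0.0108 0.1601 yaw(y) -5.87 toolz [ 0.001  0.001 -1.   ] w 0.499 F [0.5 0.4 1.1]
tool shares [-0.0028 -0.0004  0.1526]
t 4.35 p [ 0.5491 -0.0697  0.1291] tray xy -0.0108 0.1601 yaw(y) -5.87 toolz [ 0.001  0.001 -1.   ] w 0.499 F [0.5 0.4 1.1]
rot tool shares [ 0.006 -0.017  0.   ]
```

View pics/wrist1.png

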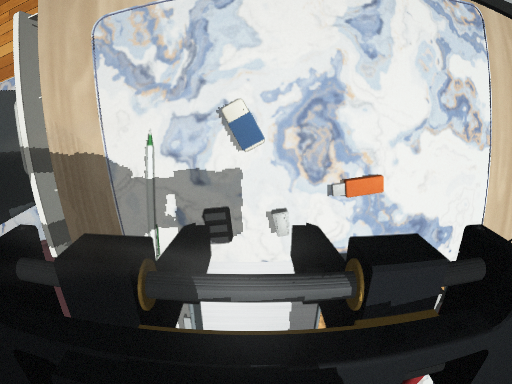

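View pics/top1.png

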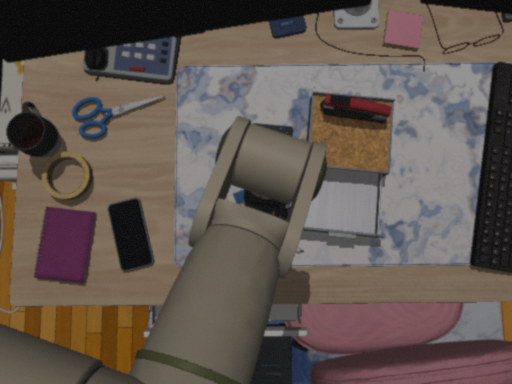

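The wrist view shows the holder at (217,225) and the sharpener at (280,220), both in front of the two fingers. The eraser at (243,125) is behind them, clear of the fingers. I'll descend.

```bash
python3 -m creep '[{"translation":[0,0,0.05],"rotation":[0,0,0]},{"translation":[0,0,0.05],"rotation":[0,0,0]},{"translation":[0,0,0.03],"rotation":[0,0,0]},{"translation":[0,0,0],"rotation":[0,0,0]}]' >/dev/null
python3 - <<'E'
from h import *
go(-.011,.158,.007)
c=shot('wrist','wrist2');c=shot('scene','scene2')
E
```

```text
t 4.95 p [ 0.5565 -0.0693  0.0349] tray xy -0.0034 0.1613 yaw(y) -5.62 toolz [ 0.022 -0.006 -1.   ] w 0.5 F [-0.7 -0.6  0.4]
tool shares [-0.0039 -0.0103  0.0347]
```

View pics/wrist2.png

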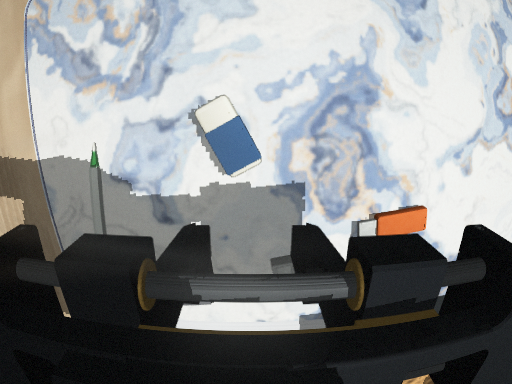

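View pics/scene2.png

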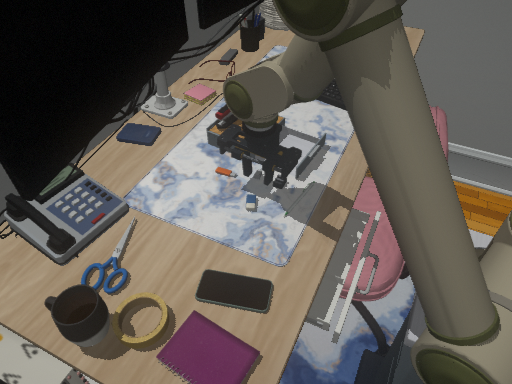

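```bash
cat >> h.py <<'E'
def wproj(c,p):
    K=np.array(c['intrinsics']);T=np.array(c['world_to_cam']);q=T[:3,:3]@np.array(p)+T[:3,3]
    th=np.arctan2(np.hypot(q[0],q[1]),q[2]);ph=np.arctan2(q[1],q[0]);f=K[0,0]
    return np.array([K[0,2]+f*th*np.cos(ph),K[1,2]+f*th*np.sin(ph)]).round(1)
def wray(c,uv,z):
    K=np.array(c['intrinsics']);T=np.array(c['world_to_cam']);a=np.array(uv)-[K[0,2],K[1,2]]
    th=np.hypot(*a)/K[0,0];ph=np.arctan2(a[1],a[0]);d=np.array([np.sin(th)*np.cos(ph),np.sin(th)*np.sin(ph),np.cos(th)])
    Rw=T[:3,:3].T;o=-Rw@T[:3,3];d=Rw@d;p=o+d*(z-o[2])/d[2];q=p-TM
    return p.round(4),(q@ex).round(4),(q@ey).round(4)
E
python3 - <<'E'
from h import *
s,M=st();c=imaging.camera('wrist')
ax=np.cross(M[:,2],[0,0,-1]); print('rot tool shares',(np.degrees(M.T@ax)/4).round(3))
for sx in(1,-1):
  print([wproj(c,s['ee_pos']+M@np.array([0,sx*y,0])) for y in(.022,.0395)])
print('er',wproj(c,(.5484,-.0146,.013)),'sh',wproj(c,(.5754,-.1116,.012)),'ch',wproj(c,(.5139,-.1077,.016)))
print(wray(c,(228,135),.013))
E
```

```text
t 5.05 p [ 0.5573 -0.0697  0.0363] tray xy -0.0026 0.161 yaw(y) -5.63 toolz [ 0.026 -0.007 -1.   ] w 0.5 F [ 0.4  0.3 -0.9]
rot tool shares [0.374 0.069 0.   ]
[array([291. , 241.5]), array([322. , 240.8])]
[array([210.5, 241.5]), array([179.4, 240.8])]
er [224.6 137.3] sh [282.4 278. ] ch [191.1 284.3]
(array([ 0.5505, -0.0135,  0.013 ]), np.float64(-0.0153), np.float64(0.2161))
```

```bash
python3 -m creep '[{"translation":[0,-0.008,0.016],"rotation":[0.37,0.07,0.1]},{"translation":[0,-0.002,0.014],"rotation":[0,0,0]},{"translation":[0,0,0],"rotation":[0,0,0]}]' >/dev/null
python3 - <<'E'
from h import *
go(-.011,.158,.007)
s,M=st();ax=np.cross(M[:,2],[0,0,-1]); print('rot tool shares',(np.degrees(M.T@ax)/4).round(3))
E
```

```text
t 5.47 p [ 0.5499 -0.0692  0.0126] tray xy -0.01 0.1606 yaw(y) -6.06 toolz [ 0.002 -0.001 -1.   ] w 0.5 F [-1.  -0.7 -0.2]
tool shares [-0.0033 -0.0012  0.007 ]
t 5.47 p [ 0.5499 -0.0692  0.0126] tray xy -0.01 0.1606 yaw(y) -6.06 toolz [ 0.002 -0.001 -1.   ] w 0.5 F [-1.  -0.7 -0.2]
rot tool shares [ 0.026  0.005 -0.   ]
```

```bash
python3 -m creep '[{"translation":[0,-0.001,0.007],"rotation":[0,0,0]},{"translation":[-0.008,0,0],"rotation":[0,0,0]},{"translation":[-0.008,0,0],"rotation":[0,0,0]},{"translation":[-0.008,0,0],"rotation":[0,0,0]},{"translation":[-0.008,0,0],"rotation":[0,0,0]},{"translation":[-0.008,0,0],"rotation":[0,0,0]},{"translation":[-0.008,0,0],"rotation":[0,0,0]}]'
python3 - <<'E'
from h import *
go(-.011,.0,.007)
s,M=st();ax=np.cross(M[:,2],[0,0,-1]); print('rot tool shares',(np.degrees(M.T@ax)/4).round(3))
E
```

```text
time_s: 6.35
ee_pos: [0.545, -0.1102, 0.0071]
orientation: [2.334, 2.099, 0.002]
ft_force: [-0.3, -0.9, -0.7]
gripper_width: 0.5
t 6.35 p [ 0.545  -0.1102  0.0071] tray xy -0.0105 0.1194 yaw(y) -6.07 toolz [ 0.003 -0.001 -1.   ] w 0.5 F [-0.3 -0.9 -0.7]
tool shares [-0.1492 -0.0005  0.0002]
t 6.35 p [ 0.545  -0.1102  0.0071] tray xy -0.0105 0.1194 yaw(y) -6.07 toolz [ 0.003 -0.001 -1.   ] w 0.5 F [-0.3 -0.9 -0.7]
rot tool shares [0.04  0.008 0.   ]
```

```bash
python3 -m creep '[{"translation":[-0.008,0,0],"rotation":[0.04,0,0]},{"translation":[-0.008,0,0],"rotation":[0,0,0]},{"translation":[-0.008,0,0],"rotation":[0,0,0]},{"translation":[-0.008,0,0],"rotation":[0,0,0]},{"translation":[-0.008,0,0],"rotation":[0,0,0]},{"translation":[-0.008,0,0],"rotation":[0,0,0]}]'
python3 - <<'E'
from h import *
go(-.011,.0,.007)
s,M=st();ax=np.cross(M[:,2],[0,0,-1]); print('rot tool shares',(np.degrees(M.T@ax)/4).round(3))
shot('wrist','wrist3');shot('scene','scene3')
E
```

```text
time_s: 7.1
ee_pos: [0.5407, -0.1511, 0.0071]
orientation: [2.336, 2.101, -0.001]
ft_force: [0.8, -0.5, 0.0]
gripper_width: 0.498
t 7.1 p [ 0.5407 -0.1511  0.0071] tray xy -0.0106 0.0782 yaw(y) -6.07 toolz [-0. -0. -1.] w 0.498 F [ 0.8 -0.5  0. ]
tool shares [-0.0978 -0.0004  0.0002]
t 7.1 p [ 0.5407 -0.1511  0.0071] tray xy -0.0106 0.0782 yaw(y) -6.07 toolz [-0. -0. -1.] w 0.498 F [ 0.8 -0.5  0. ]
rot tool shares [-0.003  0.007  0.   ]
```

View pics/wrist3.png

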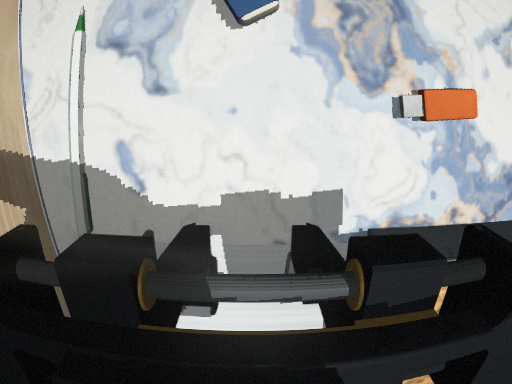

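Run:
```python
import cv2
im=cv2.imread('pics/scene3.png')[90:230,180:360]
cv2.imwrite('pics/scene3z.png',cv2.resize(im,None,fx=4,fy=4,interpolation=2))
```

```text
(no output)
```

View pics/scene3z.png

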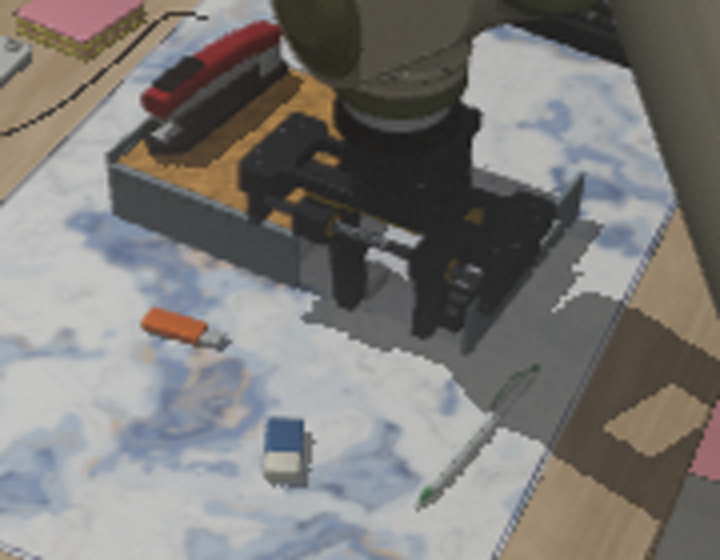

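```bash
python3 -m creep '[{"translation":[-0.008,0,0],"rotation":[0,0,0]},{"translation":[-0.008,0,0],"rotation":[0,0,0]},{"translation":[-0.008,0,0],"rotation":[0,0,0]},{"translation":[-0.008,0,0],"rotation":[0,0,0]},{"translation":[-0.008,0,0],"rotation":[0,0,0]},{"translation":[-0.008,0,0],"rotation":[0,0,0]},{"translation":[-0.008,0,0],"rotation":[0,0,0]},{"translation":[-0.008,0,0],"rotation":[0,0,0]},{"translation":[-0.008,0,0],"rotation":[0,0,0]}]'
python3 - <<'E'
from h import *
go(-.011,.0,.007)
shot('wrist','wrist4')
E
```

```text
time_s: 8.32
ee_pos: [0.5342, -0.2123, 0.0071]
orientation: [2.336, 2.1, -0.001]
ft_force: [0.2, 0.8, -0.1]
gripper_width: 0.501
t 8.32 p [ 0.5342 -0.2123  0.0071] tray xy -0.0106 0.0167 yaw(y) -6.08 toolz [-0.    -0.001 -1.   ] w 0.501 F [ 0.2  0.8 -0.1]
tool shares [-0.0208 -0.0004  0.0002]
```

View pics/wrist4.png

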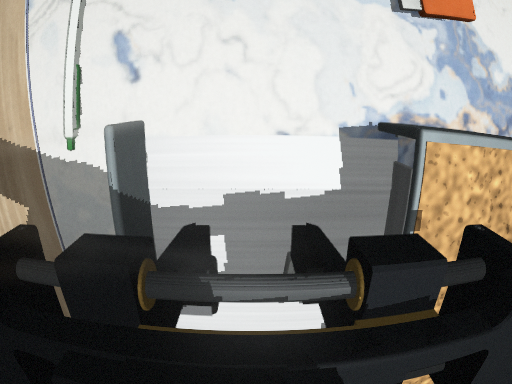

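```bash
python3 -m creep '[{"translation":[-0.008,0,0],"rotation":[0,0,0]},{"translation":[-0.008,0,0],"rotation":[0,0,0]},{"translation":[-0.008,0,0],"rotation":[0,0,0]},{"translation":[0.012,0,0],"rotation":[0,0,0]},{"translation":[0.01,0,-0.05],"rotation":[0,0,0]},{"translation":[0.02,0,-0.06],"rotation":[0,0,0]},{"translation":[0.06,0,-0.01],"rotation":[0,0,0]},{"translation":[0.06,0,0],"rotation":[0,0,0]},{"translation":[0.06,0,0],"rotation":[0,0,0]},{"translation":[0.06,0,0],"rotation":[0,0,0]},{"translation":[0.06,0,0],"rotation":[0,0,0]},{"translation":[0,0,0],"rotation":[0,0,0]}]'
python3 - <<'E'
from h import *
go(-.017,.265,.007)
s,M=st();ax=np.cross(M[:,2],[0,0,-1]); print('rot tool shares',(np.degrees(M.T@ax)/4).round(3))
shot('top','top5')
shot('wrist','wrist5')
im=cv2.imread('pics/top5.png')[85:260,220:400]
cv2.imwrite('pics/top5z.png',cv2.resize(im,None,fx=4.4,fy=3.4,interpolation=cv2.INTER_CUBIC))
E
```

```text
time_s: 9.88
ee_pos: [0.5606, 0.0522, 0.1064]
orientation: [-2.335, -2.101, -0.001]
ft_force: [0.6, 0.1, -1.4]
gripper_width: 0.499
t 9.88 p [0.5606 0.0522 0.1064] tray xy -0.0121 0.2825 yaw(y) -6.05 toolz [ 0.     0.001 -1.   ] w 0.499 F [ 0.6  0.1 -1.4]
tool shares [-0.0219 -0.0062  0.1242]
t 9.88 p [0.5606 0.0522 0.1064] tray xy -0.0121 0.2825 yaw(y) -6.05 toolz [ 0.     0.001 -1.   ] w 0.499 F [ 0.6  0.1 -1.4]
rot tool shares [ 0.005 -0.013  0.   ]
```

View pics/top5z.png

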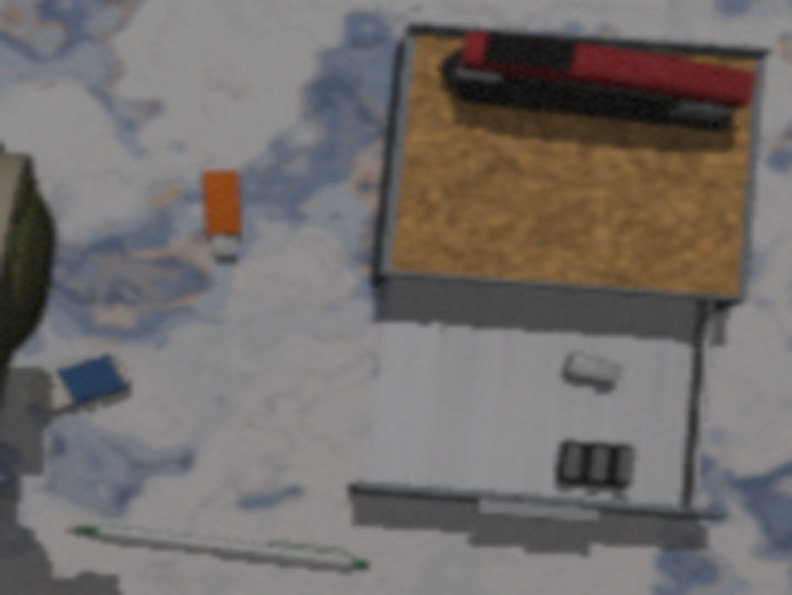

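View pics/wrist5.png

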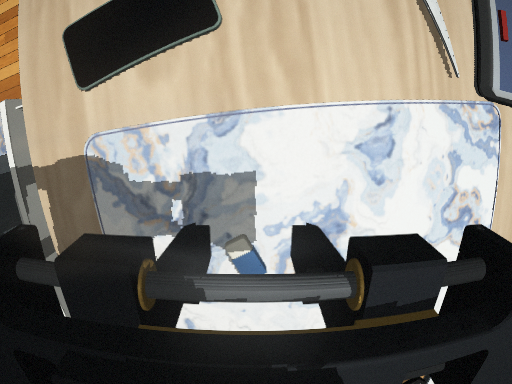

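The sharpener at zoomed (592,370) and the holder at (595,463) both lie deep in the tray, and the pen and USB stick haven't moved. Next is the eraser, with the fingers shut.

```bash
python3 -m creep '[{"translation":[-0.012,-0.005,0],"rotation":[0,0,0]},{"translation":[-0.006,0,0],"rotation":[0,0,0]},{"translation":[0,0,0],"rotation":[0,0,0]},{"translation":[0,0,0],"rotation":[0,0,0]},{"translation":[0,0,0.05],"rotation":[0,0,0]},{"translation":[0,0,0.05],"rotation":[0,0,0]},{"translation":[0,0,0.01],"rotation":[0,0,0]},{"translation":[0,0,0],"rotation":[0,0,0]}]' 1
python3 - <<'E'
from h import *
go(-.016,.265,.007)
s,M=st();ax=np.cross(M[:,2],[0,0,-1]); print('rot tool shares',(np.degrees(M.T@ax)/4).round(3))
E
```

```text
time_s: 10.98
ee_pos: [0.5563, 0.0305, 0.018]
orientation: [2.342, 2.089, 0.004]
ft_force: [0.1, 0.5, 0.7]
gripper_width: 0.006
t 10.97 p [0.5563 0.0305 0.018 ] tray xy -0.0141 0.2605 yaw(y) -6.55 toolz [ 0.004 -0.001 -1.   ] w 0.006 F [0.1 0.5 0.7]
tool shares [ 0.0057 -0.0025  0.0137]
t 10.97 p [0.5563 0.0305 0.018 ] tray xy -0.0141 0.2605 yaw(y) -6.55 toolz [ 0.004 -0.001 -1.   ] w 0.006 F [0.1 0.5 0.7]
rot tool shares [0.061 0.001 0.   ]
```

```bash
python3 -m creep '[{"translation":[0.004,-0.002,0.013],"rotation":[0.06,0,-0.12]},{"translation":[-0.006,0,0],"rotation":[0,0,0]},{"translation":[-0.008,0,0],"rotation":[0,0,0]},{"translation":[-0.008,0,0],"rotation":[0,0,0]},{"translation":[-0.008,0,0],"rotation":[0,0,0]},{"translation":[-0.008,0,0],"rotation":[0,0,0]},{"translation":[-0.008,0,0],"rotation":[0,0,0]},{"translation":[-0.008,0,0],"rotation":[0,0,0]},{"translation":[-0.008,0,0],"rotation":[0,0,0]}]'
python3 - <<'E'
from h import *
go(-.016,.05,.007)
s,M=st();ax=np.cross(M[:,2],[0,0,-1]); print('rot tool shares',(np.degrees(M.T@ax)/4).round(3))
for n in('top','scene'):
  c=shot(n,n+'6')
im=cv2.imread('pics/top6.png')[85:260,220:400]
im2=cv2.imread('pics/scene6.png')[110:230,200:340]
cv2.imwrite('pics/z6.png',np.hstack([cv2.resize(im,(400,400)),cv2.resize(im2,(400,400))]))
E
```

```text
time_s: 12.1
ee_pos: [0.5512, -0.019, 0.0104]
orientation: [2.332, 2.098, 0.005]
ft_force: [0.0, 0.3, -0.5]
gripper_width: 0.005
t 12.1 p [ 0.5512 -0.019   0.0104] tray xy -0.014 0.2107 yaw(y) -6.03 toolz [ 0.006 -0.001 -1.   ] w 0.005 F [ 0.   0.3 -0.5]
tool shares [-0.2009 -0.0025  0.0043]
t 12.1 p [ 0.5512 -0.019   0.0104] tray xy -0.014 0.2107 yaw(y) -6.03 toolz [ 0.006 -0.001 -1.   ] w 0.005 F [ 0.   0.3 -0.5]
rot tool shares [ 0.081  0.006 -0.   ]
```

View pics/z6.png

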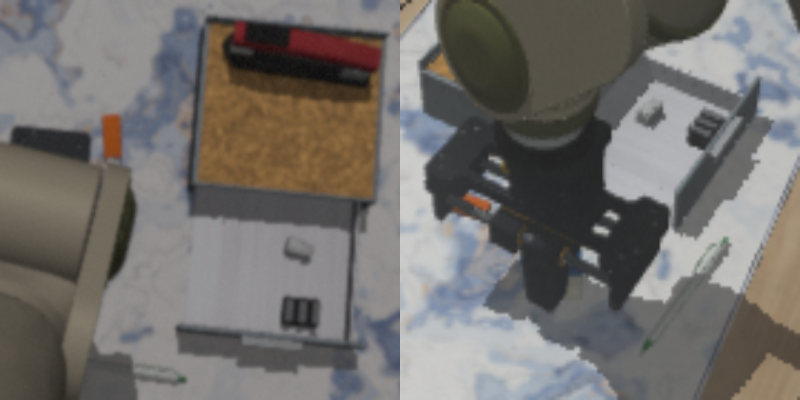

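```bash
python3 -m creep '[{"translation":[-0.008,0,0.004],"rotation":[0.08,0,0]},{"translation":[-0.008,0,0],"rotation":[0,0,0]},{"translation":[-0.008,0,0],"rotation":[0,0,0]},{"translation":[-0.008,0,0],"rotation":[0,0,0]},{"translation":[-0.008,0,0],"rotation":[0,0,0]},{"translation":[-0.008,0,0],"rotation":[0,0,0]},{"translation":[-0.008,0,0],"rotation":[0,0,0]},{"translation":[-0.008,0,0],"rotation":[0,0,0]},{"translation":[-0.008,0,0],"rotation":[0,0,0]},{"translation":[-0.008,0,0],"rotation":[0,0,0]},{"translation":[-0.008,0,0],"rotation":[0,0,0]}]'
python3 - <<'E'
from h import *
go(-.016,.05,.007)
s,M=st();ax=np.cross(M[:,2],[0,0,-1]); print('rot tool shares',(np.degrees(M.T@ax)/4).round(3))
c=shot('scene','scene7'); c=shot('wrist','wrist7')
im=cv2.imread('pics/wrist7.png')
im2=cv2.imread('pics/scene7.png')[110:230,200:340]
cv2.imwrite('pics/z7.png',np.hstack([cv2.resize(im,(400,300)),cv2.resize(im2,(400,300))]))
E
```

```text
time_s: 13.58
ee_pos: [0.5433, -0.0937, 0.0069]
orientation: [2.335, 2.101, -0.001]
ft_force: [-0.1, -0.5, 0.2]
gripper_width: 0.007
t 13.57 p [ 0.5433 -0.0937  0.0069] tray xy -0.014 0.1356 yaw(y) -6.04 toolz [-0. -0. -1.] w 0.007 F [-0.1 -0.5  0.2]
tool shares [-0.1069 -0.0025 -0.    ]
t 13.57 p [ 0.5433 -0.0937  0.0069] tray xy -0.014 0.1356 yaw(y) -6.04 toolz [-0. -0. -1.] w 0.007 F [-0.1 -0.5  0.2]
rot tool shares [-0.005  0.007  0.   ]
```

View pics/z7.png

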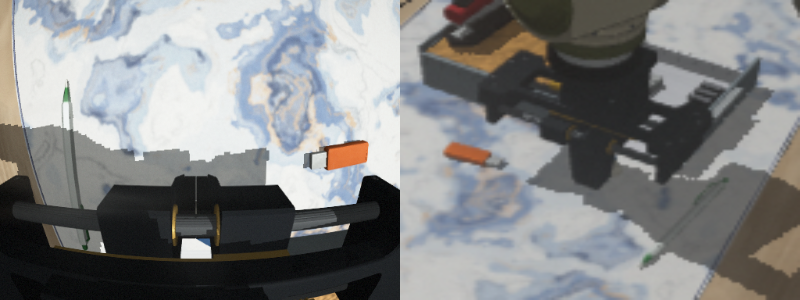

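The eraser is no longer visible beside the fingers, so it is in front of them. I'll keep pushing.

```bash
python3 -m creep '[{"translation":[-0.008,0,0],"rotation":[0,0,0]},{"translation":[-0.008,0,0],"rotation":[0,0,0]},{"translation":[-0.008,0,0],"rotation":[0,0,0]},{"translation":[-0.008,0,0],"rotation":[0,0,0]},{"translation":[-0.008,0,0],"rotation":[0,0,0]},{"translation":[-0.008,0,0],"rotation":[0,0,0]},{"translation":[-0.008,0,0],"rotation":[0,0,0]},{"translation":[-0.008,0,0],"rotation":[0,0,0]},{"translation":[-0.008,0,0],"rotation":[0,0,0]},{"translation":[-0.008,0,0],"rotation":[0,0,0]},{"translation":[-0.008,0,0],"rotation":[0,0,0]},{"translation":[-0.008,0,0],"rotation":[0,0,0]}]'
python3 -m creep '[{"translation":[-0.006,0,0],"rotation":[0,0,0]},{"translation":[0.01,0,0],"rotation":[0,0,0]},{"translation":[0.01,0,0],"rotation":[0,0,0]},{"translation":[0.01,0,-0.05],"rotation":[0,0,0]},{"translation":[0.03,0,-0.07],"rotation":[0,0,0]},{"translation":[0.06,0,0],"rotation":[0,0,0]},{"translation":[0.06,0,0],"rotation":[0,0,0]},{"translation":[0.06,0,0],"rotation":[0,0,0]},{"translation":[0.02,0,0],"rotation":[0,0,0]}]'
python3 - <<'E'
from h import *
st()
c=shot('top','top8'); 
im=cv2.imread('pics/top8.png')[85:260,220:400]
cv2.imwrite('pics/z8.png',cv2.resize(im,None,fx=4.4,fy=3.4,interpolation=2))
E
```

```text
time_s: 15.18
ee_pos: [0.5347, -0.1754, 0.007]
orientation: [2.335, 2.101, -0.001]
ft_force: [-0.2, 0.0, -0.3]
gripper_width: 0.002
time_s: 16.3
ee_pos: [0.5563, 0.0363, 0.1065]
orientation: [-2.335, -2.102, -0.002]
ft_force: [0.2, -0.3, 0.1]
gripper_width: 0.003
t 16.3 p [0.5563 0.0363 0.1065] tray xy -0.0148 0.2662 yaw(y) -6.02 toolz [ 0.001  0.001 -1.   ] w 0.003 F [ 0.2 -0.3  0.1]
```

View pics/z8.png

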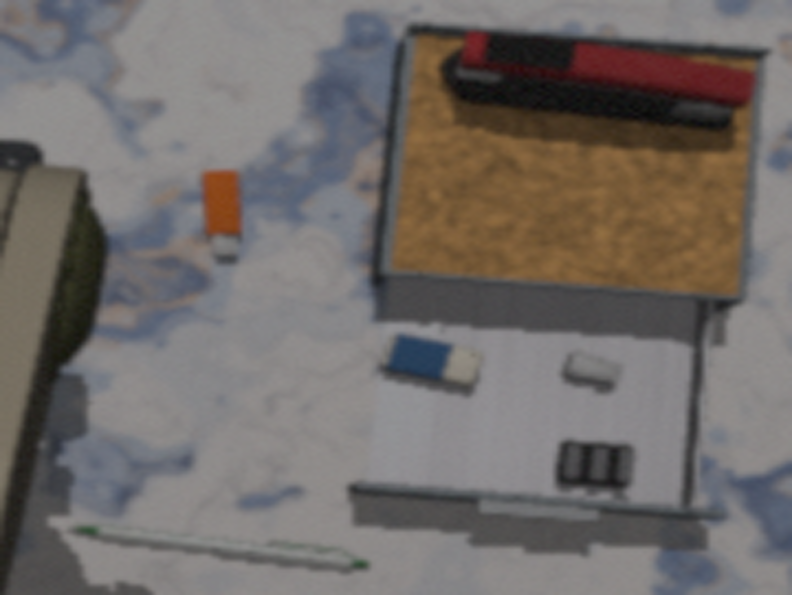

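Run:
```python
from h import *
import pickle
c=pickle.load(open('c0.pkl','rb'))['top']
for n,X,Y,z in [('erL',390,353,.015),('erR',480,365,.015),('er',434,358,.015),('sh',592,366,.0145),('ch',595,461,.0185)]:
    p=ray(c,(X/4.4+220-.4,Y/3.4+85-.4),z); q=p-TM; print(n,p.round(4),(q@ex).round(4),(q@ey).round(4))
```

```text
erL [ 0.5651 -0.162   0.015 ] 0.0148 0.07
erR [ 0.5571 -0.2044  0.015 ] 0.0114 0.0269
er [ 0.5617 -0.1828  0.015 ] 0.0137 0.049
sh [ 0.556  -0.2575  0.0145] 0.0158 -0.026
ch [ 0.4974 -0.2557  0.0185] -0.0426 -0.0303
```

The eraser spun round as it went in, but it is in the tray, with its middle about 49 mm left of the tray middle. Its left end sits near the lip, so I'll push it about 25 mm deeper for margin.

```bash
python3 -m creep '[{"translation":[-0.05,0.012,0],"rotation":[0,0,0]},{"translation":[-0.05,0.012,0],"rotation":[0,0,0]},{"translation":[-0.05,0.011,0],"rotation":[0,0,0]},{"translation":[-0.04,0,0],"rotation":[0,0,0]},{"translation":[0,0,0.05],"rotation":[0,0,0]},{"translation":[0,0,0.04],"rotation":[0,0,0]},{"translation":[0,0,0],"rotation":[0,0,0]}]' >/dev/null
python3 - <<'E'
from h import *
go(.013,.105,.008)
s,M=st();ax=np.cross(M[:,2],[0,0,-1]); print('rot tool shares',(np.degrees(M.T@ax)/4).round(3))
E
```

```text
t 17.23 p [ 0.5675 -0.1287  0.0325] tray xy 0.0137 0.1034 yaw(y) -6.2 toolz [ 0.001 -0.001 -1.   ] w 0.005 F [-0.   0.1  0.2]
tool shares [ 0.0021 -0.0009  0.0306]
t 17.23 p [ 0.5675 -0.1287  0.0325] tray xy 0.0137 0.1034 yaw(y) -6.2 toolz [ 0.001 -0.001 -1.   ] w 0.005 F [-0.   0.1  0.2]
rot tool shares [0.017 0.016 0.   ]
```

```bash
python3 -m creep '[{"translation":[0.002,0,0.02],"rotation":[0,0,0]},{"translation":[0,0,0.01],"rotation":[0,0,0]},{"translation":[-0.008,0,0],"rotation":[0,0,0]},{"translation":[-0.008,0,0],"rotation":[0,0,0]},{"translation":[-0.008,0,0],"rotation":[0,0,0]},{"translation":[-0.008,0,0],"rotation":[0,0,0]},{"translation":[-0.008,0,0],"rotation":[0,0,0]},{"translation":[-0.008,0,0],"rotation":[0,0,0]},{"translation":[-0.008,0,0],"rotation":[0,0,0]},{"translation":[-0.008,0,0],"rotation":[0,0,0]}]'
python3 -m creep '[{"translation":[0.01,0,0],"rotation":[0,0,0]},{"translation":[0.01,0,0],"rotation":[0,0,0]},{"translation":[0.01,0,-0.05],"rotation":[0,0,0]},{"translation":[0.03,0,-0.07],"rotation":[0,0,0]},{"translation":[0.06,0,0],"rotation":[0,0,0]},{"translation":[0.06,-0.02,0],"rotation":[0,0,0]},{"translation":[0.06,-0.02,0],"rotation":[0,0,0]},{"translation":[0.02,0,0],"rotation":[0,0,0]}]'
python3 - <<'E'
from h import *
st()
c=shot('top','top9'); 
im=cv2.imread('pics/top9.png')[85:260,220:400]
cv2.imwrite('pics/z9.png',cv2.resize(im,None,fx=4.4,fy=3.4,interpolation=2))
E
```

```text
time_s: 18.48
ee_pos: [0.5633, -0.1827, 0.0109]
orientation: [2.333, 2.093, 0.003]
ft_force: [-0.1, -1.1, -0.0]
gripper_width: 0.005
time_s: 19.48
ee_pos: [0.5527, 0.038, 0.1094]
orientation: [2.332, 2.094, 0.006]
ft_force: [-0.1, -1.2, 0.2]
gripper_width: 0.005
t 19.48 p [0.5527 0.038  0.1094] tray xy -0.0185 0.2675 yaw(y) -6.15 toolz [ 0.007 -0.003 -1.   ] w 0.005 F [-0.1 -1.2  0.2]
```

View pics/z9.png

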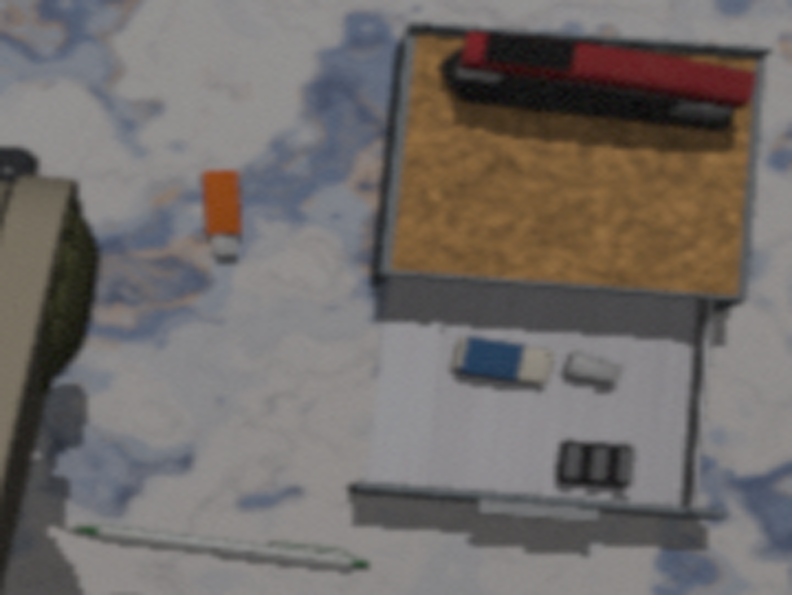

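All three bits lie well inside. The eraser is at about zoomed (502,361) and the sharpener and holder haven't shifted. Now I'll move round to the front pull.

```bash
python3 -m creep '[{"translation":[-0.05,-0.022,0],"rotation":[0,0,0]},{"translation":[-0.06,-0.025,0],"rotation":[0,0,0]},{"translation":[-0.06,-0.025,0],"rotation":[0,0,0]},{"translation":[-0.06,-0.025,0],"rotation":[0,0,0]},{"translation":[-0.06,-0.025,0],"rotation":[0,0,0]},{"translation":[-0.06,-0.025,0],"rotation":[0,0,0]},{"translation":[-0.05,-0.02,0],"rotation":[0,0,0]},{"translation":[0,0,0],"rotation":[0,0,0]}]' >/dev/null
python3 - <<'E'
from h import *
go(-.135,0,.022)
s,M=st();ax=np.cross(M[:,2],[0,0,-1]); print('rot tool shares',(np.degrees(M.T@ax)/4).round(3))
E
```

```text
t 20.52 p [ 0.3831 -0.2808  0.109 ] tray xy -0.1537 -0.0673 yaw(y) -6.24 toolz [ 0.012 -0.007 -1.   ] w 0.004 F [ 0.4  0.6 -0.5]
tool shares [0.0849 0.0216 0.1086]
t 20.52 p [ 0.3831 -0.2808  0.109 ] tray xy -0.1537 -0.0673 yaw(y) -6.24 toolz [ 0.012 -0.007 -1.   ] w 0.004 F [ 0.4  0.6 -0.5]
rot tool shares [0.186 0.082 0.   ]
```

```bash
python3 -m creep '[{"translation":[0.042,0.008,0],"rotation":[0.18,0.08,0]},{"translation":[0.042,0.008,0],"rotation":[0,0,0]},{"translation":[0,0,0],"rotation":[0,0,0]},{"translation":[0,0,0.05],"rotation":[0,0,0]},{"translation":[0,0,0.04],"rotation":[0,0,0]},{"translation":[0,0,0],"rotation":[0,0,0]}]' >/dev/null
python3 - <<'E'
from h import *
go(-.13,0,.022)
s,M=st();ax=np.cross(M[:,2],[0,0,-1]); print('rot tool shares',(np.degrees(M.T@ax)/4).round(3))
c=shot('scene','scene10');c=shot('wrist','wrist10')
im=cv2.imread('pics/wrist10.png')
im2=cv2.imread('pics/scene10.png')[90:210,220:360]
cv2.imwrite('pics/z10.png',np.hstack([cv2.resize(im,(400,300)),cv2.resize(im2,(400,300))]))
E
```

```text
t 21.27 p [ 0.4053 -0.2161  0.0358] tray xy -0.1384 -0.0006 yaw(y) -6.31 toolz [ 0.003 -0.003 -1.   ] w 0.003 F [-0.4  0.6  1.7]
tool shares [0.0008 0.0104 0.0173]
t 21.27 p [ 0.4053 -0.2161  0.0358] tray xy -0.1384 -0.0006 yaw(y) -6.31 toolz [ 0.003 -0.003 -1.   ] w 0.003 F [-0.4  0.6  1.7]
rot tool shares [0.043 0.038 0.   ]
```

View pics/z10.png

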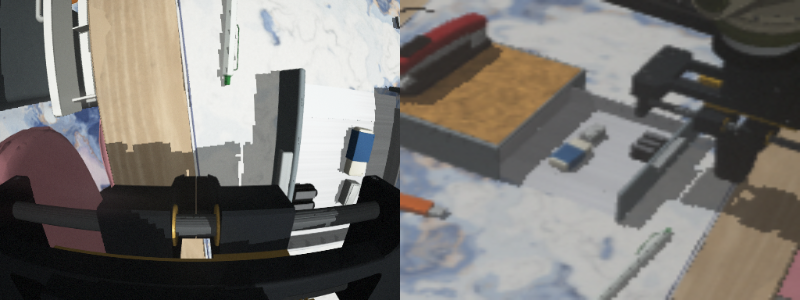

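```bash
python3 -m creep '[{"translation":[0,0,0.016],"rotation":[0.04,0.03,0]},{"translation":[0,0.008,0],"rotation":[0,0,0]},{"translation":[0,0.008,0],"rotation":[0,0,0]},{"translation":[0,0.006,0],"rotation":[0,0,0]},{"translation":[0,0.006,0],"rotation":[0,0,0]},{"translation":[0,0.006,0],"rotation":[0,0,0]},{"translation":[0,0.006,0],"rotation":[0,0,0]},{"translation":[0,0.008,0],"rotation":[0,0,0]},{"translation":[0,0.008,0],"rotation":[0,0,0]},{"translation":[0,0.008,0],"rotation":[0,0,0]},{"translation":[0,0.008,0],"rotation":[0,0,0]},{"translation":[0,0.008,0],"rotation":[0,0,0]}]'
python3 - <<'E'
from h import *
go(.02,0,.022)
s,M=st();ax=np.cross(M[:,2],[0,0,-1]); print('rot tool shares',(np.degrees(M.T@ax)/4).round(3))
c=shot('scene','scene11');c=shot('wrist','wrist11')
im=cv2.imread('pics/wrist11.png')
im2=cv2.imread('pics/scene11.png')[90:210,220:360]
cv2.imwrite('pics/z11.png',np.hstack([cv2.resize(im,(400,300)),cv2.resize(im2,(400,300))]))
E
```

```text
time_s: 22.88
ee_pos: [0.4747, -0.2254, 0.027]
orientation: [2.334, 2.091, -0.001]
ft_force: [-2.3, -0.8, 1.4]
gripper_width: 0.005
t 22.88 p [ 0.4747 -0.2254  0.027 ] tray xy -0.0684 -0.0026 yaw(y) -6.3 toolz [ 0.005 -0.006 -1.   ] w 0.005 F [-2.3 -0.8  1.4]
tool shares [0.0038 0.1105 0.0069]
t 22.88 p [ 0.4747 -0.2254  0.027 ] tray xy -0.0684 -0.0026 yaw(y) -6.3 toolz [ 0.005 -0.006 -1.   ] w 0.005 F [-2.3 -0.8  1.4]
rot tool shares [0.081 0.081 0.   ]
```

View pics/z11.png

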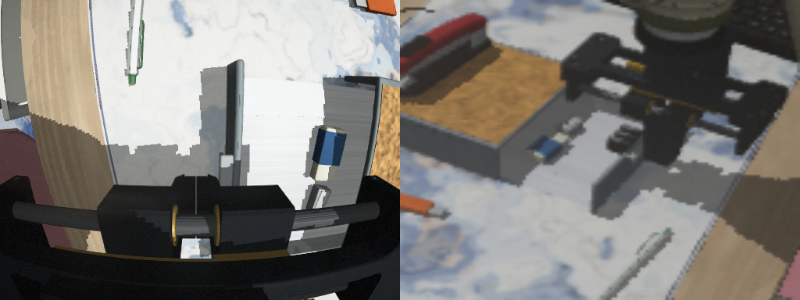

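```bash
python3 -m creep '[{"translation":[0,0.007,0.003],"rotation":[0.08,0.08,0]},{"translation":[0,0.008,0],"rotation":[0,0,0]},{"translation":[0,0.008,0],"rotation":[0,0,0]},{"translation":[0,0.008,0],"rotation":[0,0,0]},{"translation":[0,0.008,0],"rotation":[0,0,0]},{"translation":[0,0.008,0],"rotation":[0,0,0]},{"translation":[0,0.008,0],"rotation":[0,0,0]},{"translation":[0,0.008,0],"rotation":[0,0,0]},{"translation":[0,0.008,0],"rotation":[0,0,0]},{"translation":[0,0.008,0],"rotation":[0,0,0]},{"translation":[0,0.008,0],"rotation":[0,0,0]}]'
python3 - <<'E'
from h import *
go(.02,0,.022)
c=shot('scene','scene12');c=shot('wrist','wrist12')
im=cv2.imread('pics/wrist12.png')
im2=cv2.imread('pics/scene12.png')[90:210,220:360]
cv2.imwrite('pics/z12.png',np.hstack([cv2.resize(im,(400,300)),cv2.resize(im2,(400,300))]))
E
```

```text
time_s: 24.35
ee_pos: [0.5486, -0.2333, 0.0244]
orientation: [-2.34, -2.096, -0.0]
ft_force: [-1.9, -0.4, 0.9]
gripper_width: 0.0
t 24.35 p [ 0.5486 -0.2333  0.0244] tray xy 0.0059 -0.0027 yaw(y) -6.3 toolz [-0.     0.001 -1.   ] w 0.0 F [-1.9 -0.4  0.9]
tool shares [0.0035 0.0176 0.003 ]
```

View pics/z12.png

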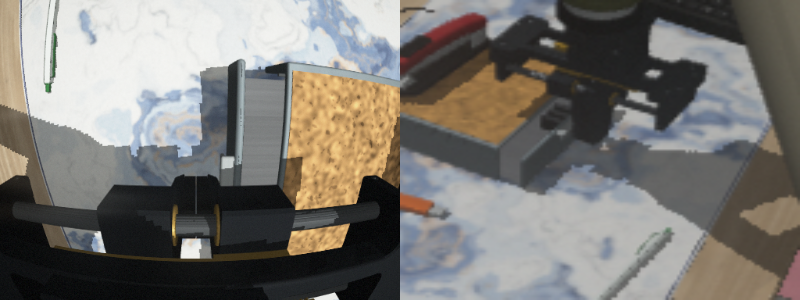

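The tray is nearly home, with about 20–25 mm of gap left, and the parts have gone in with it.

```bash
python3 -m creep '[{"translation":[0,0.007,0],"rotation":[0,0,0]},{"translation":[0,0.007,0],"rotation":[0,0,0]},{"translation":[0,0.006,0],"rotation":[0,0,0]},{"translation":[0,0.006,0],"rotation":[0,0,0]}]'
python3 -m creep '[{"translation":[0,0.004,0],"rotation":[0,0,0]},{"translation":[0,0.004,0],"rotation":[0,0,0]}]'
python3 -m creep '[{"translation":[0,0.004,0],"rotation":[0,0,0]},{"translation":[0,0.004,0],"rotation":[0,0,0]}]'
python3 -c "
from h import *
st()"
```

```text
time_s: 24.95
ee_pos: [0.5704, -0.2357, 0.0243]
orientation: [-2.34, -2.096, -0.001]
ft_force: [-1.9, 0.1, 1.2]
gripper_width: 0.009
time_s: 25.2
ee_pos: [0.5726, -0.2358, 0.0242]
orientation: [-2.331, -2.09, 0.011]
ft_force: [-26.5, 0.0, 18.1]
gripper_width: 0.004
time_s: 25.45
ee_pos: [0.5723, -0.2358, 0.0246]
orientation: [-2.32, -2.08, 0.027]
ft_force: [-20.2, 0.5, 12.3]
gripper_width: 0.001
t 25.45 p [ 0.5723 -0.2358  0.0246] tray xy 0.0297 -0.0027 yaw(y) -6.23 toolz [-0.03   0.007 -1.   ] w 0.001 F [-20.2   0.5  12.3]
```

The force rose to about 26 N and the motion stopped, so the tray has hit its end stop. I'll back off and look.

```bash
python3 -m creep '[{"translation":[0,-0.01,0],"rotation":[0,0,0]},{"translation":[0,-0.03,0],"rotation":[0,0,0]},{"translation":[0,-0.05,0],"rotation":[0,0,0]},{"translation":[0,-0.05,-0.04],"rotation":[0,0,0]},{"translation":[0,-0.03,-0.06],"rotation":[0,0,0]},{"translation":[0,0,-0.06],"rotation":[0,0,0]},{"translation":[0,0,-0.06],"rotation":[0,0,0]},{"translation":[0.06,0,0],"rotation":[0,0,0]},{"translation":[0.06,0,0],"rotation":[0,0,0]},{"translation":[0.06,0,0],"rotation":[0,0,0]},{"translation":[0.06,0,0],"rotation":[0,0,0]},{"translation":[0.06,0,0],"rotation":[0,0,0]}]'
python3 -m creep '[{"translation":[0.06,0,0],"rotation":[0,0,0]},{"translation":[0.06,0,0],"rotation":[0,0,0]},{"translation":[0.03,0,0],"rotation":[0,0,0]},{"translation":[0,0,0],"rotation":[0,0,0]}]'
python3 - <<'E'
from h import *
import pickle
c=shot('top','top13'); c2=shot('scene','scene13')
im=cv2.imread('pics/top13.png')[85:260,220:400];im2=cv2.imread('pics/scene13.png')[90:210,200:340]
cv2.imwrite('pics/z13.png',np.hstack([cv2.resize(im,(400,390),interpolation=2),cv2.resize(im2,(400,390),interpolation=2)]))
a=pickle.load(open('c0.pkl','rb'))['top']['pixels']
for n,lo,hi,roi in (('usb',(5,150,80),(20,255,255),(120,170,250,290)),):
  for p in (a,c['pixels']):
    h=cv2.cvtColor(p,cv2.COLOR_RGB2HSV);m=cv2.inRange(h,lo,hi)[roi[0]:roi[1],roi[2]:roi[3]];ys,xs=np.nonzero(m);print(n,xs.mean(),ys.mean(),len(xs))
E
```

```text
time_s: 26.95
ee_pos: [0.4684, 0.0204, 0.2121]
orientation: [-2.339, -2.083, 0.012]
ft_force: [0.4, -0.1, -0.2]
gripper_width: 0.007
time_s: 27.45
ee_pos: [0.483, 0.1467, 0.2128]
orientation: [-2.335, -2.09, 0.004]
ft_force: [0.6, -0.4, 0.4]
gripper_width: 0.007
usb 19.97457627118644 24.06779661016949 118
usb 19.97457627118644 24.06779661016949 118
```

View pics/z13.png

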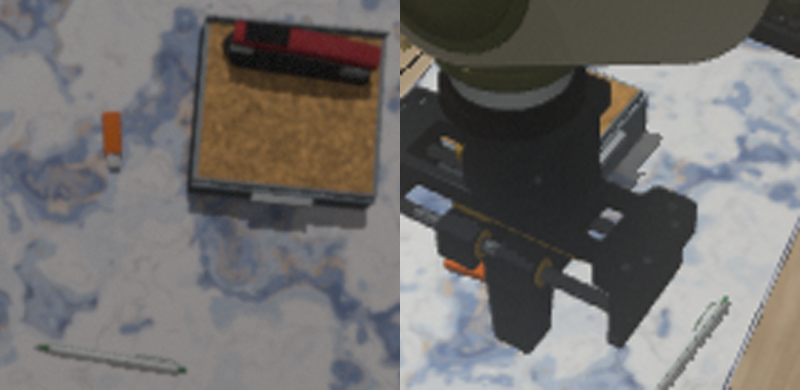

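Run:
```python
import cv2
im=cv2.imread('pics/top13.png')[155:190,300:400]
cv2.imwrite('pics/z14.png',cv2.resize(im,None,fx=8,fy=8,interpolation=2))
```

```text
(no output)
```

View pics/z14.png

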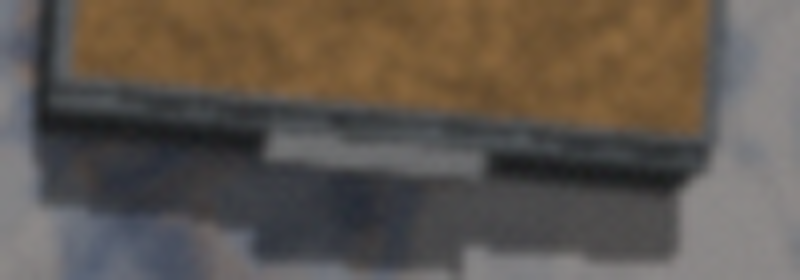

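The panel sits flush along the organiser's whole front edge, zoomed (45,105) to (705,155), with no visible gap.

```bash
python3 -c "
from h import *
st(); print(workorder.hand_in())"
```

```text
t 27.55 p [0.483  0.1452 0.2128] tray xy -0.0991 0.3668 yaw(y) -6.48 toolz [-0.007  0.004 -1.   ] w 0.005 F [-0.5  0.2 -0. ]
the job is handed in; nothing more can be done
None
```

I swept the sharpener and cable holder into the tray together using the part-open fingers, then pushed the eraser in with the fingers shut. The eraser spun round on its way in and stopped near the lip, so I pushed it about 25 mm deeper. I then pushed the tray home by its pull and handed in at about 27.6 s.

- **Parts:** before closing, the sharpener and holder measured about 26 and 30 mm right of the tray's middle. I only checked the eraser's final position by eye, at roughly 20–25 mm left of it. With the tray shut, the parts can't be seen.
- **Tray:** it stopped hard at about 26 N after roughly 132 mm of travel, and the top view shows the panel flush along the organiser's front.
- **Other items:** the memory stick's pixels match the start exactly, and the pen looks unmoved by eye. I never went near the phone, but didn't re-check it.
- **Robot:** the arm ended raised at about 0.21 m, touching nothing.

No check failed.

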